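Fill the sweet bowl from the spout carton

ROBOT

A 6-joint arm with a two-finger parallel gripper is mounted at the origin on the work surface. World frame = base frame: x ahead of the robot, y to its left, z up, the work surface at z = 0. Lengths are in m, angles in rad, forces in N, time in s.
With the tool pointing down it reaches from about 0.325 to 0.85 m from the base axis. Payload 15.5 kg.
Tool frame: the origin (TCP) lies midway between the tips of the shut fingers; the grasp point (between the pads) lies 19 mm behind it; z points along the fingers, y is the line along which they close (so a half turn about z gives the same grasp; the last joint's range is limited). The gripper opens to 91 mm and grips with 3 to 60 N. Pads are 32 mm wide; open, the fingers measure 118 mm over their backs; the gripper's body (76 mm by 178 mm) begins 60 mm behind the grasp point.
Start: joints at [-1.371, 0.494, 1.345, -0, 1.302, -0.096], TCP at [0.182, -0.598, 0.191] pointing down, gripper open.
Joint ranges: [-2.91, 2.91], [-0.82, 2.16], [0.22, 2.67], [-1.22, 4.37], [0.12, 2.79], [-3.08, 3.08]. Speed limits (rad/s): [1.89, 1.89, 2.57, 3.01, 3.01, 3.01].

INTERFACE

Orientations are given as a unit quaternion [w, x, y, z].
In Python, from station import manip gives the robot as it stands.
- The arm moves only by the shell command python3 -m crank 'ROWS' [OPENING] [FORCE]. ROWS is JSON, a list that holds one entry, the list of rows, each a list of 6 numbers: the shift along the tool's x, y, z in cm, then the turn, a rotation vector about the tool's x, y, z in degrees. In form: [[[tx, ty, tz, wx, wy, wz], ...]]. A call has 1 to 5 rows; each row is the pose to reach, as a shift and turn from the pose commanded when the call began, along the tool's axes at that moment; what a row does not reach only later rows make up. A row lasts 1/10 s, in which the tool goes at most 50 mm and 8.59 degrees, less where a joint would pass 70% of its speed; a pose out of reach is approached as far as the arm can. A call with a gripper value outside its range is refused whole. OPENING is the closure, from -1 (fully open) to 1 (shut), set as the call begins (- or left out, the last holds). The fingers move at their own pace and stop on an object; FORCE is the grip in N (left out, the last holds). Time passes only in rows, so rows that repeat a pose let the fingers close. It gives the time, the measured TCP pose, the force, the opening and the grip force at its end, in the units of the state.
- manip.get_state(): the state, without advancing time (a new reading comes with each control period).
- manip.capture(name): name is "side" or "top"; returns a dict with "frame" (400x640x3 uint8, red, green, blue), "fx", "fy", "cx", "cy" (pixels), "rvec" (rotation vector, rad) and "tvec" (3), from world to camera coordinates, as OpenCV has them. Camera axes: x right, y down, z forward; pixel columns grow to the right and rows downward; lengths in m; the calibration is good to about 2 mm. A picture is of the moment at which its call begins. There is no depth.
- manip.close_job(): hands the job in; it is judged then, once.
The state is a dict: "time_s": time; "q": joint angles; "joint_velocities": joint speeds; "joint_efforts": joint torques, N m; "tcp_pos": TCP position; "orientation": TCP orientation; "contact_force": force on the tool from outside, world axes, zero at the start; "wrist_torque": the same for the moment, N m; "opening": finger opening in m; "grasp_force": force on a finger pad.
Only numpy, scipy, OpenCV 4.12 (cv2) and the standard library are available. Lean on these libraries where they do the work, as an engineer would, in place of code of your own. Each camera call takes 0.05 s, during which the arm holds its last target. There are 200 camera calls.

TASK

Fold the chocolate carton's pour spout fully out while the carton stands on the marble board, then tip the carton over the blue bowl so that all six wrapped chocolates end up in the bowl. Stand the carton upright on the marble board again, and leave the bowl and everything else on the counter where they are.

Things in the scene. Friction and masses are not known exactly. Their poses are not given: they have to be found in the camera images.
- carton: Burgundy carton, 110 (x) x 64 (y) x 185 (z) mm, 3 mm walls, about 0.18 kg, may be gripped firmly; origin: centre of its underside. It stands on the board, its narrow -x end towards the robot give or take 35 degrees. That end has the spout's mouth, 58 mm wide, z 125 to 182 mm. The chocolates lie loose inside and roll out only when it is tipped towards -x 110 to 125 degrees from upright
- spout_flap (a joint): Angle of the swing-out spout with side cheeks (rad): 0 folded in, flush with the carton's end; 0.95 fully out at its stop. Hinged at the lower edge of the mouth; light friction (0.02 N m) holds it where it is left. Starts at 0 to 0.1
- spout_tab (a point): On the orange pull tab, an upright plate on the spout's upper edge, 36 mm wide (carton y), 9 mm thick (carton x); folded in, it stands 27 mm above the carton's top (tip at carton z 212 mm, inner face at carton x -52 mm, free space behind it). This point: mid-thickness, 77 mm above the hinge, 10 mm below the tip; it swings down and out (carton -x), some 60 mm out at the stop
- spout_hinge (a point): Middle of the spout's hinge line, at carton (-53.5, 0, 125) mm; the hinge runs along the carton's y axis
- board: Flat white marble board lying fixed on the counter, 200 (x) x 300 (y) x 12 mm; origin at the centre of its underside, so its top is at z = 12 mm. The carton and the little wooden box stand on its two halves
- bowl: Blue ceramic bowl, loose, 0.65 kg: 170 mm across the rim, 60 mm high, wall 4 mm; origin at the centre of its underside
- choc0: Foil-wrapped chocolate ball, 25 mm across, 13 g; origin at its centre
- choc1: Foil-wrapped chocolate ball, 25 mm across, 13 g; origin at its centre
- choc2: Foil-wrapped chocolate ball, 25 mm across, 13 g; origin at its centre
- choc3: Foil-wrapped chocolate ball, 25 mm across, 13 g; origin at its centre
- choc4: Foil-wrapped chocolate ball, 25 mm across, 13 g; origin at its centre
- choc5: Foil-wrapped chocolate ball, 25 mm across, 13 g; origin at its centre
- box: Closed wooden box 102 x 77 x 59 mm on the marble board, to be left alone; origin at the centre of its underside
- tumbler_a: Glass tumbler, 76 mm across and 90 mm high, at the left side, to be left alone; origin at the centre of its underside
- tumbler_b: Like the other tumbler, standing beyond the bowl, to be left alone
- shaker: Steel cocktail shaker, 84 mm across and 205 mm high, at the right side, to be left alone; origin at the centre of its underside
- jar: Green lidded jar, 70 mm across and 90 mm high, at the far edge, to be left alone; origin at the centre of its underside
There are look-alikes about, which are no part of the job. Several things have the shape of the bowl; the one meant has the colours described above.

How it is judged:
By the outcome, as a careful person would: the job done as asked, in the order asked, and still so for the second after the job is handed in, with the robot touching nothing.
It also fails if it takes over 67 s, if anything falls off the work surface, if the arm or the gripper's body presses on something with over 40 N, if the wrist force passes 120 N, or if a joint passes its speed limit or range.

## Working session

There is one attempt and no reset: what is moved stays moved. The work goes in short steps, Python scripts to look and compute and a shell command to move; the robot and the scene stay as the last step left them, time stands still between calls to the robot, and variables do not carry over. Pictures are saved under pics/ and viewed, at most 10 in all, crops included, and the job is handed in when it is done.

```bash
mkdir -p pics; ls; cat > h.py <<'E'
import numpy as np, cv2, pickle
from scipy.spatial.transform import Rotation as R
from station import manip
def cam(c):
    M=cv2.Rodrigues(np.array(c["rvec"],float))[0]; t=np.array(c["tvec"],float).ravel()
    return M,t
def ray(c,u,v):
    M,t=cam(c); d=M.T@np.array([(u-c["cx"])/c["fx"],(v-c["cy"])/c["fy"],1]); return -M.T@t,d
def onz(c,u,v,z):
    o,d=ray(c,u,v); return o+d*(z-o[2])/d[2]
def proj(c,P):
    M,t=cam(c); p=np.atleast_2d(P)@M.T+t
    return np.c_[c["fx"]*p[:,0]/p[:,2]+c["cx"],c["fy"]*p[:,1]/p[:,2]+c["cy"]]
def tri(c1,p1,c2,p2):
    o1,d1=ray(c1,*p1);o2,d2=ray(c2,*p2)
    s=np.linalg.lstsq(np.c_[d1,-d2],o2-o1,rcond=None)[0]
    a=o1+s[0]*d1;b=o2+s[1]*d2; return (a+b)/2,np.linalg.norm(a-b)
def snap(tag):
    o={}
    for n in("side","top"):
        o[n]=manip.capture(n); cv2.imwrite(f"pics/{tag}_{n}.png",o[n]["frame"][:,:,::-1])
    pickle.dump(o,open(f"{tag}.pkl","wb")); return o
E
python3 - <<'E'
from h import *
o=snap("a")
for n in o:
    M,t=cam(o[n]); print(n,-M.T@t,M[2],o[n]["fx"])
print(manip.get_state())
E
```

```text
pics
side [0.41462223 1.35793063 1.09576928] [ 0.09529504 -0.8097733  -0.57895255] 471.8695990019442
top [0.33628621 0.0119325  1.48736858] [ 1.64748688e-01 -9.20675406e-05 -9.86335572e-01] 373.89739332009253
{'time_s': 0.1, 'q': array([-1.37049825e+00,  4.94133585e-01,  1.34605775e+00,  4.20702533e-05,
        1.30246152e+00, -9.54964526e-02]), 'joint_velocities': array([ 0.00072239, -0.00185695, -0.00262543,  0.00053118,  0.00203297,
        0.00033901]), 'joint_efforts': array([ 1.45807833e-03, -8.80242562e+01, -3.82543695e+01,  7.08637806e-02,
        4.82571451e-02, -2.14784973e-05]), 'tcp_pos': array([ 0.18213811, -0.59751   ,  0.19089396]), 'orientation': array([-5.30434470e-04,  9.89083805e-01,  1.47353132e-01, -7.51339258e-06]), 'contact_force': array([-0.74362397,  0.2883015 ,  0.15813936]), 'wrist_torque': array([ 0.02180237, -0.03752796, -0.03547412]), 'grasp_force': 0.0, 'opening': 0.09123535863208515}
```

View pics/a_side.png

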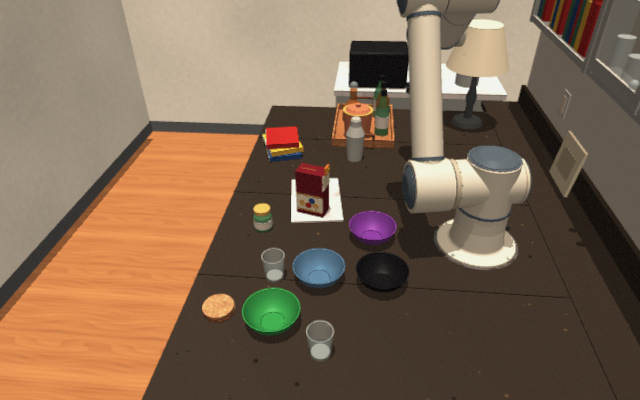

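View pics/a_top.png

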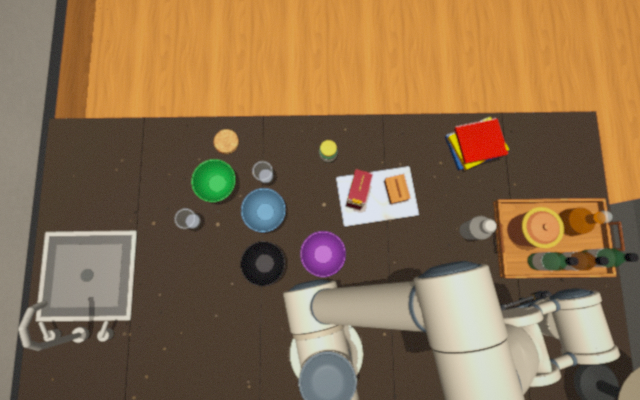

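Bowl shapes in the top view are green (214,181), blue (263,210), black (263,263) and purple (323,254). Only the one at (263,210) (side view 319,270) is blue. The carton is at top (360,190) and side (312,190). I'll confirm both in an enlarged crop.

```bash
python3 - <<'E'
from h import *
o=pickle.load(open("a.pkl","rb"))
def crop(n,x,y,w,h,k): return cv2.resize(o[n]["frame"][y:y+h,x:x+w,::-1],None,fx=k,fy=k,interpolation=cv2.INTER_CUBIC)
# top: x230..430,y150..250 x4 (800x400) too tall w/ side; compose 2 side crops
a=crop("top",230,160,200,75,4)
b=crop("side",285,155,66,75,4); c=crop("side",285,230,134,75,4)
m=np.vstack([a,np.hstack([b,c])[:, :800]]); cv2.imwrite("pics/b.png",m); print(m.shape)
E
```

```text
(600, 800, 3)
```

View pics/b.png

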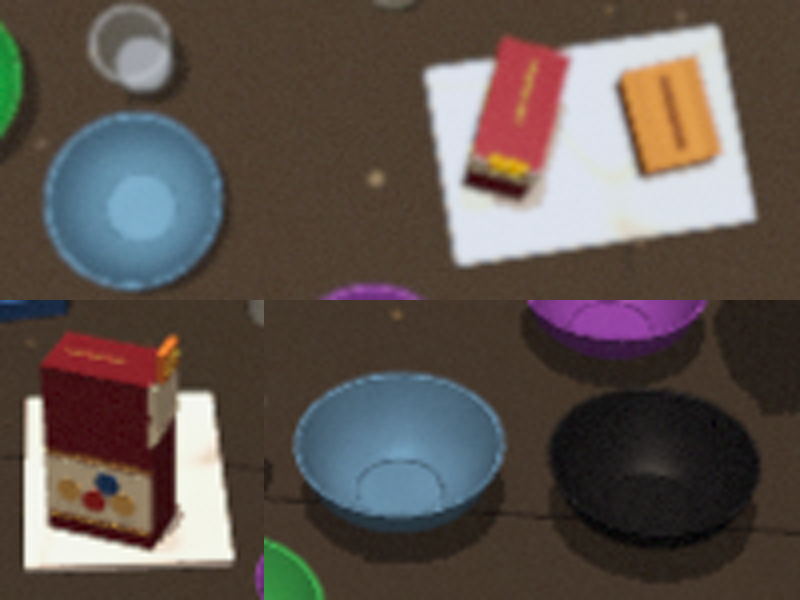

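Confirmed: the blue bowl's rim spans crop (45–224, 112–290). The carton's end and yellow-orange tab face the robot. Next I'll fit the poses from these corners.

```bash
python3 - <<'E'
from h import *
from scipy.optimize import least_squares
o=pickle.load(open("a.pkl","rb")); T,S=o["top"],o["side"]
tp=lambda x,y:(230+x/4-.375,160+y/4-.375)
sp=lambda x,y:(285+x/4-.375,155+(y-300)/4-.375)
cp=lambda x,y:(285+(x-264)/4-.375,230+(y-300)/4-.375)
print("corner tri +x+y top",tri(T,tp(502,37),S,sp(43,368)),"+x-y",tri(T,tp(570,58),S,sp(67,332)))
C=np.array([[55,32,185],[55,-32,185]])/1e3
D=np.array([[55,32,185],[-55,32,185],[55,-32,185],[55,32,0],[-55,32,0],[-55,-32,0]])/1e3
ut=np.array([tp(502,37),tp(570,58)]); us=np.array([sp(43,368),sp(155,382),sp(67,332),sp(48,523),sp(153,548),sp(177,513)])
def W(p,Q): return Q@R.from_euler('z',p[3]).as_matrix().T+p[:3]
f=lambda p:np.r_[(proj(T,W(p,C))-ut).ravel(),(proj(S,W(p,D))-us).ravel()]
r=least_squares(f,[.5,0,.012,-.3]); print("carton",r.x,np.degrees(r.x[3]),np.abs(r.fun).max()); 
np.save("carton.npy",r.x)
print("tab tri", tri(T,tp(508,165),S,sp(168,352)))
p=r.x; print("tab pred",W(p,np.array([[-.0565,0,.202]])),"hinge",W(p,np.array([[-.0535,0,.125]])))
print("pred tab px top",(proj(T,W(p,np.array([[-.0565,y,.212] for y in(-.018,.018)])))-[230,160])*4)
# bowl
print("bowl tri",tri(T,tp(134,201),S,cp(400,447)),onz(T,*tp(134,201),.06))
L,Rr=onz(T,*tp(45,201),.06),onz(T,*tp(224,201),.06);print("bowl dia",np.linalg.norm(L-Rr))
for n,u,v in(("tumbB",132,50),("box",670,115),("purple",370,285)): print(n,onz(T,*tp(u,v),.06))
for n,x,y in(("green",214,181),("black",263,263),("purple",323,254),("tumA",187,219),("jar",328,150),("shaker",480,228)): print(n,onz(T,x,y,.06 if n!="shaker" else .2))
E
```

```text
corner tri +x+y top (array([ 0.65864693, -0.10992906,  0.19413426]), np.float64(0.0034779113953701374)) +x-y (array([ 0.64099228, -0.16918112,  0.19781559]), np.float64(0.0026642770798848254))
carton [ 0.59673204 -0.12549523  0.0142753  -0.25808663] -14.787274495078615 1.1202161961617492
tab tri (array([ 0.54164238, -0.10984544,  0.2163515 ]), np.float64(0.00012996986971938905))
tab pred [[ 0.54210331 -0.11107467  0.2162753 ]] hinge [[ 0.54500395 -0.11184037  0.1392753 ]]
pred tab px top [[529.51827309 166.04381528]
 [488.4696649  155.97420285]]
bowl tri (array([0.53769587, 0.2374538 , 0.05322919]), np.float64(0.0003842000688005923)) [0.53655195 0.23638837 0.06      ]
bowl dia 0.17250390659476655
tumbB [0.68591981 0.24021528 0.06      ]
box [ 0.61393258 -0.28364641  0.06      ]
purple [0.45263112 0.01014088 0.06      ]
green [0.65293193 0.42968038 0.06      ]
black [0.33469067 0.23433576 0.06      ]
purple [0.36524605 0.00801435 0.06      ]
tumA [0.50510869 0.52830931 0.06      ]
jar [ 0.77228063 -0.01742647  0.06      ]
shaker [ 0.44389017 -0.53342683  0.2       ]
```

```bash
cat >> h.py <<'E'
def cart(p=None):
    p=np.load("carton.npy") if p is None else p
    return R.from_euler('z',p[3]),p[:3]
def cur():
    s=manip.get_state(); w,x,y,z=s["orientation"]; return R.from_quat([x,y,z,w]),np.array(s["tcp_pos"]),s
def delta(Rt,Pt,Rc=None,Pc=None):
    if Rc is None: Rc,Pc,_=cur()
    return np.round(np.r_[Rc.inv().apply(Pt-Pc)*100,np.degrees((Rc.inv()*Rt).as_rotvec())],2)
def down(yaw): return R.from_euler('z',yaw)*R.from_euler('x',np.pi)
E
python3 - <<'E'
from h import *
Rc,pc=cart(); T=Rc.apply([-.024,0,.25])+pc; print(T)
print(delta(down(Rc.as_euler('zyx')[0]),T))
E
```

```text
[ 0.57352692 -0.11936968  0.2642753 ]
[ 5.138e+01 -3.434e+01 -7.290e+00 -6.000e-02  1.000e-02  3.173e+01]
```

```bash

python3 -m crank '[[[4,-2.5,-4,0,0,0],[8,-5,-7.3,0,0,0],[12,-8,-7.3,0,0,0],[16,-11,-7.3,0,0,0],[17,-11.5,-7.3,0,0,0]]]' 1
python3 -m crank '[[[4,-2.5,0,0,0,0],[8,-5,0,0,0,0],[12,-8,0,0,0,0],[16,-11,0,0,0,0],[17,-11.5,0,0,0,0]]]'
python3 -m crank '[[[4,-2.5,0,0,0,0],[8,-5,0,0,0,0],[12,-8,0,0,0,0],[16,-11,0,0,0,0],[17.4,-11.3,0,0,0,0]]]'
python3 -m crank '[[[0,0,0,0,0,8],[0,0,0,0,0,16],[0,0,0,0,0,24],[0,0,0,0,0,31.7],[0,0,0,0,0,31.7]]]'
python3 - <<'E'
from h import *
Rc,pc=cart(); R0,P0,s=cur(); print(s["q"],P0,Rc.inv().apply(P0-pc), delta(down(np.load("carton.npy")[3]),Rc.apply([-.024,0,.191])+pc))
E
```

```text
time_s: 0.6
tcp_pos: [0.3127, -0.4354, 0.2648]
orientation: [-0.0, 0.989, 0.148, 0.0]
contact_force: [-0.3, -0.2, 0.2]
opening: 0.0542
grasp_force: 0.0
time_s: 1.1
tcp_pos: [0.4422, -0.2748, 0.2643]
orientation: [-0.001, 0.989, 0.149, 0.0]
contact_force: [0.0, -0.3, -1.3]
opening: 0.0141
grasp_force: 0.0
time_s: 1.6
tcp_pos: [0.5755, -0.1163, 0.2641]
orientation: [-0.001, 0.989, 0.149, 0.0]
contact_force: [-0.2, -0.7, 0.1]
opening: 0.0002
grasp_force: 0.0
time_s: 2.1
tcp_pos: [0.5736, -0.1206, 0.2641]
orientation: [0.0, 0.992, -0.13, -0.0]
contact_force: [0.3, -0.6, 0.1]
opening: 0.0002
grasp_force: 0.0
[-3.09001342e-01  3.77483364e-01  1.33794535e+00 -2.38960919e-04
  1.42675271e+00  1.52245648e+00] [ 0.57362153 -0.12064532  0.26414841] [-0.02358294 -0.00120925  0.24987311] [-0.04 -0.12  5.89  0.01  0.03 -0.15]
```

```bash

python3 -m crank '[[[0,0,2,0,0,0],[0,-0.1,4,0,0,0],[0,-0.1,5.2,0,0,0],[0,-0.1,5.8,0,0,0],[0,-0.1,5.8,0,0,0]]]'
python3 -m crank '[[[-1.2,0,0,0,0,0],[-2.2,0,0,0,0,0],[-3.2,0,0,0,0,0],[-4,0,-0.1,0,0,0],[-4.7,0,-0.1,0,0,0]]]'
python3 -m crank '[[[-0.6,0,0.3,0,0,0],[-1.1,0,0.6,0,0,0],[-1.6,0,1,0,0,0],[-2,0,1.3,0,0,0],[-2,0,1.3,0,0,0]]]'
python3 - <<'E'
from h import *
Rc,pc=cart(); R0,P0,s=cur(); print(Rc.inv().apply(P0-pc),s["q"])
o=snap("c")
f=lambda n,x,y,w,h,k:cv2.resize(o[n]["frame"][y:y+h,x:x+w,::-1],None,fx=k,fy=k,interpolation=cv2.INTER_CUBIC)
cv2.imwrite("pics/c.png",np.hstack([f("side",275,140,80,100,5),f("top",320,140,80,100,5)]))
E
```

```text
time_s: 2.6
tcp_pos: [0.5739, -0.1191, 0.206]
orientation: [-0.0, 0.992, -0.128, -0.001]
contact_force: [0.2, -0.2, 0.5]
opening: 0.0004
grasp_force: 0.0
time_s: 3.1
tcp_pos: [0.5279, -0.1068, 0.2079]
orientation: [0.0, 0.992, -0.128, 0.0]
contact_force: [0.7, -0.0, 0.0]
opening: 0.0005
grasp_force: 0.0
time_s: 3.6
tcp_pos: [0.5086, -0.1017, 0.1938]
orientation: [-0.0, 0.992, -0.128, -0.001]
contact_force: [-0.7, -1.3, 1.0]
opening: 0.0004
grasp_force: 0.0
[-0.09129253  0.00054084  0.17956823] [-3.12476022e-01  3.42688636e-01  1.60053988e+00  1.08138415e-05
  1.19957736e+00  1.51583480e+00]
```

View pics/c.png

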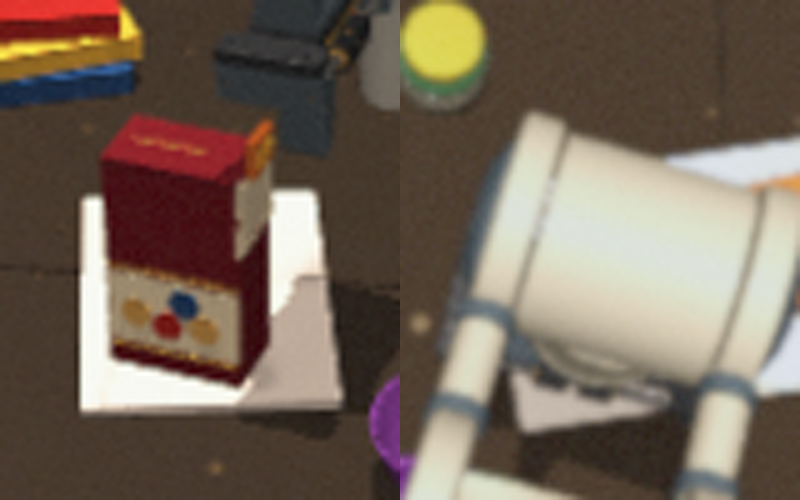

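```bash

python3 - <<'E'
from h import *
o=pickle.load(open("c.pkl","rb")); R0,P0,s=cur(); S=o["side"]
q=np.array([P0,P0-R0.apply([0,0,.08]),P0+R0.apply([0,.05,-.08]),P0-R0.apply([0,.05,.08])])
print((proj(S,q)-[275,140])*5, s["time_s"],P0)
k=manip.capture("side")["frame"][100:240,255:415,::-1]
cv2.imwrite("pics/d.png",cv2.resize(k,None,fx=4,fy=4,interpolation=cv2.INTER_CUBIC))
E
```

```text
[[301.48944948 171.62828864]
 [302.58465676  75.01495712]
 [324.89576412  42.84835275]
 [279.23417551 108.68005855]] 3.7 [ 0.50945537 -0.10195073  0.19436441]
```

View pics/d.png

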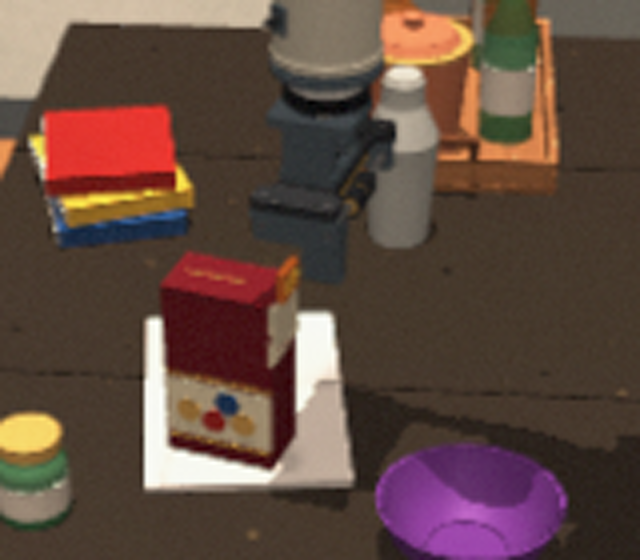

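```bash

python3 - <<'E'
from h import *
R0,P0,s=cur(); c=manip.capture("side"); x0,y0,k=300,135,12
im=cv2.resize(c["frame"][y0:y0+50,x0:x0+60,::-1],None,fx=k,fy=k,interpolation=cv2.INTER_NEAREST)
B=np.array([[x,y,z] for z in(0,-.04) for x,y in((-.016,-.0135),(.016,-.0135),(.016,.0135),(-.016,.0135))])
for i,p in enumerate((proj(c,P0+R0.apply(B))-[x0,y0]+.5)*k): cv2.circle(im,tuple(int(v) for v in p),4,(0,255,0) if i<4 else (255,0,255),-1)
Rc,pc=cart()
T=np.array([[-.052,y,z] for y in(-.018,.018) for z in(.185,.212)])
for p in (proj(c,Rc.apply(T)+pc)-[x0,y0]+.5)*k: cv2.circle(im,tuple(int(v) for v in p),4,(255,255,0),-1)
cv2.imwrite("pics/e.png",im)
E
```

```text
(no output)
```

View pics/e.png

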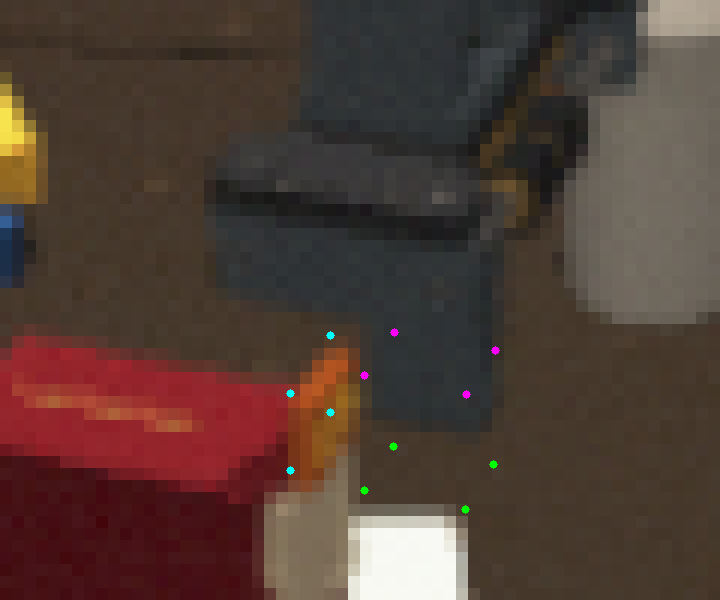

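The picture shows the shut fingertips at about (430,430) in the crop. That is some 6 px, or 20–25 mm, above where the reported TCP projects, so the fingers passed over the tab. The tab at (330,410) and the carton haven't moved. I'll go back behind the tab and descend deeper, watching the force.

```bash

python3 -m crank '[[[0,0,-3.5,0,0,0],[2.5,0,-3.5,0,0,0],[5,0,-3.5,0,0,0],[7,0,-3.5,0,0,0],[7,0,-3.5,0,0,0]]]'
python3 -m crank '[[[0,0,1.5,0,0,0],[0,0,2.5,0,0,0],[0,0,3.5,0,0,0],[0,0,4,0,0,0],[0,0,4,0,0,0]]]'
python3 - <<'E'
from h import *
R0,P0,s=cur(); c=manip.capture("side"); x0,y0,k=295,135,12
Rc,pc=cart(); print(Rc.inv().apply(P0-pc),s["contact_force"])
im=cv2.resize(c["frame"][y0:y0+50,x0:x0+50,::-1],None,fx=k,fy=k,interpolation=cv2.INTER_NEAREST)
B=np.array([[x,y,z] for z in(0,-.022) for x,y in((-.016,-.0135),(.016,-.0135),(.016,.0135),(-.016,.0135))])
for i,p in enumerate((proj(c,P0+R0.apply(B))-[x0,y0]+.5)*k): cv2.circle(im,tuple(int(v) for v in p),4,(0,255,0) if i<4 else (255,0,255),-1)
cv2.imwrite("pics/f.png",im)
E
```

```text
time_s: 4.3
tcp_pos: [0.5791, -0.1204, 0.2292]
orientation: [0.0, 0.992, -0.128, 0.001]
contact_force: [-0.0, 0.1, 0.6]
opening: 0.0005
grasp_force: 0.0
time_s: 4.8
tcp_pos: [0.5765, -0.1196, 0.1888]
orientation: [-0.0, 0.992, -0.128, -0.001]
contact_force: [-0.4, 0.4, -0.1]
opening: 0.0005
grasp_force: 0.0
[-0.02105358  0.00056084  0.17450468] [-0.37433284  0.3833277  -0.10867354]
```

View pics/f.png

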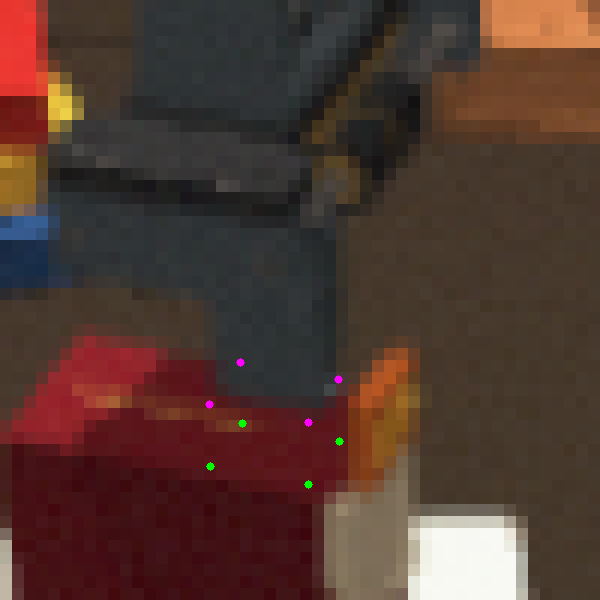

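```bash

python3 -m crank '[[[0,0,0.8,0,0,0],[-1.2,0,0.8,0,0,0],[-2.2,0,0.8,0,0,0],[-3.2,0,0.8,0,0,0],[-4.2,0,0.8,0,0,0]]]'
python3 -m crank '[[[-0.8,0,0,0,0,0],[-1.4,0,0.3,0,0,0],[-1.9,0,0.6,0,0,0],[-2.4,0,1,0,0,0],[-2.9,0,1.4,0,0,0]]]'
python3 -m crank '[[[-0.3,0,0.4,0,0,0],[-0.6,0,0.7,0,0,0],[-0.8,0,0.9,0,0,0],[-0.9,0,0.9,0,0,0],[-0.9,0,0.9,0,0,0]]]'
python3 - <<'E'
from h import *
R0,P0,s=cur(); c=manip.capture("side"); x0,y0,k=285,130,8
Rc,pc=cart(); print(Rc.inv().apply(P0-pc),s["contact_force"])
im=cv2.resize(c["frame"][y0:y0+75,x0:x0+75,::-1],None,fx=k,fy=k,interpolation=cv2.INTER_NEAREST)
t=.95
for y in(-.018,.018):
  for r,off in((.060,.0015),(.087,.0015)):
    q=np.array([-.0535-r*np.sin(t)+off*np.cos(t),y,.125+r*np.cos(t)+off*np.sin(t)])
    p=(proj(c,Rc.apply(q)+pc)[0]-[x0,y0]+.5)*k; cv2.circle(im,tuple(int(v) for v in p),4,(255,255,0),-1)
cv2.imwrite("pics/g.png",im)
E
```

```text
time_s: 5.35
tcp_pos: [0.5355, -0.1087, 0.1817]
orientation: [0.0, 0.992, -0.128, 0.0]
contact_force: [0.2, -0.6, -0.2]
opening: 0.0007
grasp_force: 0.2
time_s: 5.85
tcp_pos: [0.5081, -0.1016, 0.167]
orientation: [-0.0, 0.992, -0.128, -0.0]
contact_force: [-0.3, 0.1, -0.0]
opening: 0.0008
grasp_force: 0.1
time_s: 6.35
tcp_pos: [0.4998, -0.0994, 0.1585]
orientation: [0.0, 0.992, -0.128, 0.0]
contact_force: [-0.2, 0.0, -1.5]
opening: 0.0003
grasp_force: 0.2
[-0.10043034  0.00050608  0.14417924] [-1.84311961e-01  1.12406973e-03 -1.52735230e+00]
```

View pics/g.png

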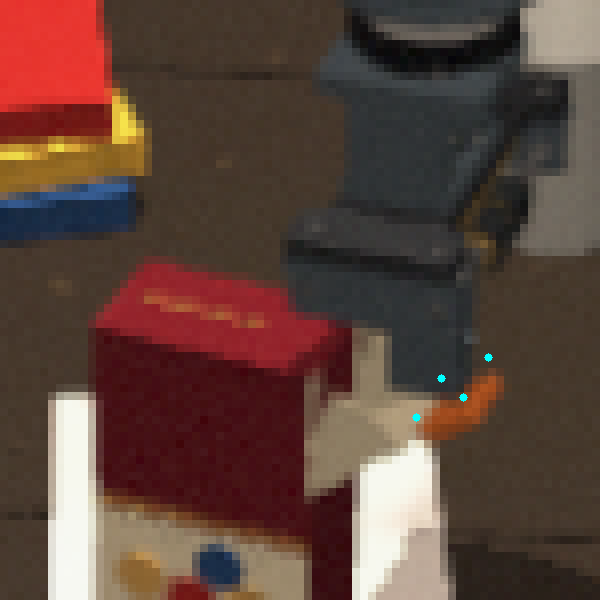

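The flap is out: the tab sits at crop (470,405), on the line predicted for 0.95 rad. I'll retreat upward, fit a simple arm model from the readings for planning the pour, and check the flap angle by colour.

```bash

python3 -m crank '[[[0.6,0,-1,0,0,0],[0.8,0,-4,0,0,0],[0.8,0,-8,0,0,0],[0.8,0,-12,0,0,0],[0.8,0,-12,0,0,0]]]' -1
python3 - <<'E'
from h import *
from scipy.optimize import least_squares
R0,P0,s=cur(); print(s["q"],P0)
D=[([-1.371,.494,1.345,0,1.302,-.096],[.182,-.598,.191]),([-.309,.37748,1.33795,0,1.42675,1.52246],[.57362,-.12065,.26415]),([-.31248,.34269,1.60054,0,1.19958,1.51583],[.50946,-.10195,.19436]),(s["q"],P0)]
def fk(q,k):
    d1,a2,d4,L,e=k; b=R.from_euler('z',q[0]); A=b*R.from_euler('y',q[1]); F=A*R.from_euler('y',q[2])*R.from_euler('z',q[3]); W=F*R.from_euler('y',q[4])*R.from_euler('z',q[5])
    return W, A.apply([0,0,a2])+F.apply([0,0,d4])+W.apply([0,0,L])+b.apply([0,e,0])+[0,0,d1]
r=least_squares(lambda k:np.concatenate([fk(q,k)[1]-p for q,p in D]),[.15,.41,.37,.3,.06]); print(r.x,np.abs(r.fun).max())
W=fk(s["q"],r.x)[0]; print("tool offset",(W.inv()*R0).as_rotvec())
o=snap("h"); Rc,pc=cart()
for n in o:
    f=o[n]["frame"].astype(int); m=(f[...,0]>150)&(f[...,1]>50)&(f[...,1]<.72*f[...,0])&(f[...,2]<80); box={"side":(315,150,360,205),"top":(340,190,380,235)}[n]
    z=np.zeros_like(m); z[box[1]:box[3],box[0]:box[2]]=1; m&=z; v,u=np.nonzero(m); print(n,len(u),u.mean() if len(u) else 0,v.mean() if len(u) else 0,(u.min(),u.max(),v.min(),v.max()) if len(u) else 0)
    for t in(.7,.8,.9,.95,1.0):
        Q=[]
        for y in(-.018,.018):
            for rr in(.060,.087):
                for of in(.0015,-.0075): Q.append([-.0535-rr*np.sin(t)+of*np.cos(t),y,.125+rr*np.cos(t)+of*np.sin(t)])
        p=proj(o[n],Rc.apply(np.array(Q))+pc); print(t,p.mean(0),p.min(0),p.max(0))
x=o["side"]["frame"][140:230,275:375,::-1]; y=o["top"]["frame"][140:230,315:415,::-1]
cv2.imwrite("pics/i.png",np.hstack([cv2.resize(x,(400,360)),cv2.resize(y,(400,360))]))
E
```

```text
time_s: 6.9
tcp_pos: [0.5099, -0.1021, 0.2836]
orientation: [0.001, 0.992, -0.128, 0.004]
contact_force: [0.3, -0.8, -0.7]
opening: 0.0375
grasp_force: 0.0
[-3.12593643e-01  2.56694844e-01  1.46716466e+00  2.81655515e-05
  1.40941946e+00  1.51560819e+00] [ 0.5098662  -0.10213717  0.28356685]
[1.62345258 0.59274019 0.35531551 1.85910985 0.05959097] 0.013460951838154545
tool offset [9.34494767e-17 2.39163223e-16 1.57079633e+00]
side 33 337.6060606060606 178.27272727272728 (np.int64(315), np.int64(345), np.int64(169), np.int64(182))
0.7 [338.67028421 175.07330465] [333.86837949 169.75394939] [343.44275949 180.4015922 ]
0.8 [340.00475617 176.55313884] [335.03546331 171.43380907] [344.93866441 181.67705549]
0.9 [341.19085528 178.11828305] [336.08998946 173.22621598] [346.25066632 183.01087598]
0.95 [341.72436162 178.92751867] [336.5715702  174.15844083] [346.83341207 183.69521825]
1.0 [342.21632859 179.75159759] [337.02101984 175.11125353] [347.36533128 184.38875178]
top 64 351.765625 217.03125 (np.int64(347), np.int64(356), np.int64(213), np.int64(221))
0.7 [353.33270821 214.61058705] [347.64247365 210.29208577] [358.94806501 218.96186846]
0.8 [352.87027788 216.22335068] [347.12734977 211.67268288] [358.54865095 220.79980769]
0.9 [352.43567253 217.69032798] [346.65114078 212.947693  ] [358.16661121 222.45137656]
0.95 [352.23024689 218.36443881] [346.42917389 213.54142732] [357.98338857 223.20211432]
1.0 [352.03344698 218.996741  ] [346.21870451 214.10395551] [357.80600863 223.90044319]
```

```bash

python3 - <<'E'
from h import *
from scipy.optimize import least_squares
Rc,pc=cart()
def quad(t):
    Q=np.array([[-.0535-rr*np.sin(t)+of*np.cos(t),y,.125+rr*np.cos(t)+of*np.sin(t)] for y in(-.018,.018) for rr in(.060,.087) for of in(.0015,-.0075)]); return Rc.apply(Q)+pc
def meas(o,n,box):
    x0,y0,x1,y1=box; f=o[n]["frame"][y0:y1,x0:x1]; h=cv2.cvtColor(f,cv2.COLOR_RGB2HSV).astype(int)
    m=((h[...,0]>=4)&(h[...,0]<=30)&(h[...,1]>150)&(h[...,2]>100)).astype(np.uint8)
    k,l,st,ce=cv2.connectedComponentsWithStats(m); i=1+np.argmax(st[1:,4]); return ce[i]+[x0,y0],st[i]+[x0,y0,0,0,0]
def sil(c,t):
    im=np.zeros((1600,2560),np.uint8); p=(proj(c,quad(t))+.5)*4; cv2.fillConvexPoly(im,cv2.convexHull(p.astype(np.float32)).astype(int),1); m=cv2.moments(im,True); return np.array([m["m10"],m["m01"]])/m["m00"]/4-.5,m["m00"]/16
a=pickle.load(open("a.pkl","rb"));h=pickle.load(open("h.pkl","rb"))
for nm,o,bx,ts in(("a",a,{"side":(318,155,345,185),"top":(340,190,380,220)},(0,.05,.1)),("h",h,{"side":(325,160,360,200),"top":(340,200,380,235)},(.75,.85,.9,.95))):
    for n in o:
        print(nm,n,meas(o,n,bx[n]))
        for t in ts: print("   ",t,*sil(o[n],t))
E
```

```text
a side (array([326.19230769, 169.07692308]), array([324, 164,   6,  12,  52]))
    0 [326.39853801 168.18596491] 53.4375
    0.05 [327.375 168.375] 52.25
    0.1 [328.31783439 168.65636943] 49.0625
a top (array([356.44680851, 200.59574468]), array([352, 198,  11,   6,  47]))
    0 [356.7692053  200.69503311] 47.1875
    0.05 [356.61896047 201.74377745] 42.6875
    0.1 [356.33904682 202.74122074] 37.375
h side (array([340.9375    , 179.72916667]), array([336, 176,  11,   8,  48]))
    0.75 [339.16550279 175.81878492] 44.75
    0.85 [340.47965116 177.25549096] 48.375
    0.9 [341.08232446 177.97457627] 51.625
    0.95 [341.65227818 178.80455635] 52.125
h top (array([351.56666667, 216.83333333]), array([347, 213,  10,   9,  60]))
    0.75 [352.97042553 215.25978723] 73.4375
    0.85 [352.56503241 216.86527553] 77.125
    0.9 [352.25593824 217.4712985 ] 78.9375
    0.95 [352.09448819 218.20354331] 79.375
```

View pics/i.png

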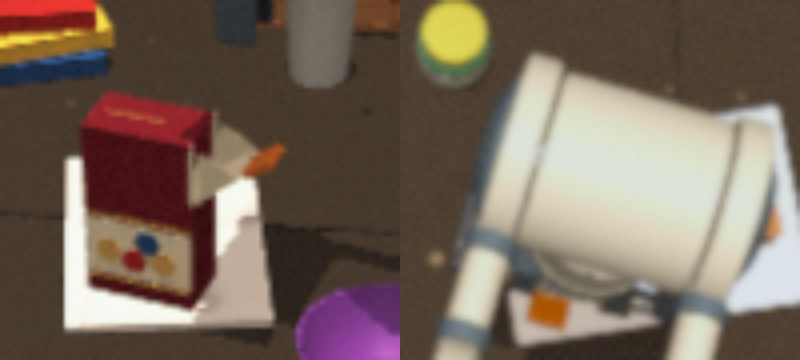

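The side view shows the flap out, with the tab at (265,160), estimated at 0.90–0.95 rad and the carton unmoved. I'll press gently a second time so that it reaches the stop.

```bash

python3 -m crank '[[[0,0,3,0,0,0],[0,0,5,0,0,0],[0,0,5,0,0,0],[0,0,6,0,0,0],[0,0,7,0,0,0]]]' 1
python3 -m crank '[[[0,0,2,0,0,0],[0,0,4,0,0,0],[-0.5,0,4.7,0,0,0],[-0.9,0,5.2,0,0,0],[-1.2,0,5.5,0,0,0]]]' 
python3 -m crank '[[[-0.1,0,0.1,0,0,0],[-0.1,0,0.1,0,0,0],[0.6,0,-1,0,0,0],[1,0,-5,0,0,0],[1,0,-9,0,0,0]]]' 
python3 - <<'E'
from h import *
R0,P0,s=cur(); print(s["q"],P0,s["opening"])
print(delta(down(np.load("carton.npy")[3])*R.from_euler('y',0),P0))
E
```

```text
time_s: 7.5
tcp_pos: [0.5079, -0.1016, 0.2083]
orientation: [0.0, 0.992, -0.128, 0.001]
contact_force: [-0.1, -0.6, 0.3]
opening: 0.0112
grasp_force: 0.0
time_s: 8.0
tcp_pos: [0.4956, -0.0983, 0.1536]
orientation: [0.0, 0.992, -0.128, 0.0]
contact_force: [-0.3, -0.2, 2.1]
opening: 0.0005
grasp_force: 0.8
time_s: 8.5
tcp_pos: [0.5056, -0.1009, 0.2446]
orientation: [-0.0, 0.992, -0.128, -0.0]
contact_force: [0.7, -0.2, -0.1]
opening: 0.0003
grasp_force: 0.0
[-3.12885082e-01  2.87190856e-01  1.53318735e+00 -2.11758431e-05
  1.32208154e+00  1.51540447e+00] [ 0.50557278 -0.10092548  0.24460192] 0.00034071892168062575
[ 0.    0.    0.   -0.    0.05  0.03]
```

```bash
cat >> h.py <<'E'
def grasp(back=0,G=(.015,0,.150),tilt=-25,off=.044):
    Rc,pc=cart(); Rt=Rc*R.from_euler('x',np.pi)*R.from_euler('y',np.radians(tilt))
    return Rt, Rc.apply(G)+pc+Rt.apply([0,0,off-back])
E
python3 - <<'E'
from h import *
R0,P0,s=cur()
Rt,Pt=grasp(.11); print(Pt,delta(Rt,Pt))
E
```

```text
[ 0.63820424 -0.1364428   0.22409161] [ 1.373e+01  6.000e-02  2.040e+00  1.000e-02 -2.495e+01  3.000e-02]
```

```bash

python3 -m crank '[[[2,0,-4,0,0,0],[5,0,-6,0,0,0],[9,0,-6,0,0,0],[13,0,-6,0,0,0],[13.7,0,-6,0,0,0]]]' -1
python3 - <<'E'
from h import *
R0,P0,s=cur(); print(s["q"],P0)
E
python3 -m crank '[[[0,0,0,0,-8,0],[0,0,0,0,-16,0],[0,0,0,0,-25,0],[0,0,0,0,-25,0],[0,0,0,0,-25,0]]]'
python3 - <<'E'
from h import *
R0,P0,s=cur(); print(s["q"],P0)
E
python3 -m crank '[[[0,0,0,8,0,0],[0,0,0,8,0,0]]]'
python3 - <<'E'
from h import *
R0,P0,s=cur(); print(s["q"],P0,s["orientation"])
E
python3 -m crank '[[[0,0,0,-8,0,0],[0,0,0,-8,0,0]]]'
python3 - <<'E'
from h import *
R0,P0,s=cur(); print(s["q"],P0,s["orientation"])
o=snap("j"); S=o["side"]
x0,y0,k=270,110,7
im=cv2.resize(S["frame"][y0:y0+85,x0:x0+110,::-1],None,fx=k,fy=k,interpolation=cv2.INTER_NEAREST)
cv2.imwrite("pics/j.png",im)
Rt,Pt=grasp(.11); print(delta(Rt,Pt))
E
```

```text
time_s: 9.0
tcp_pos: [0.641, -0.1367, 0.3029]
orientation: [0.0, 0.992, -0.128, 0.0]
contact_force: [-1.9, 0.4, -0.5]
opening: 0.0378
grasp_force: 0.0
[-3.01194760e-01  4.62632514e-01  1.09451011e+00 -5.01263725e-07
  1.58352534e+00  1.52720402e+00] [ 0.64097516 -0.13670695  0.30286227]
time_s: 9.5
tcp_pos: [0.6387, -0.136, 0.3016]
orientation: [-0.028, 0.968, -0.125, -0.215]
contact_force: [-0.6, -1.1, 0.3]
opening: 0.0776
grasp_force: 0.0
[-0.2926127   0.75735405  0.6370099  -0.01808188  2.18310679  1.52847558] [ 0.63865461 -0.1359528   0.30163323]
time_s: 9.7
tcp_pos: [0.6374, -0.1376, 0.3056]
orientation: [-0.097, 0.964, -0.142, -0.202]
contact_force: [-0.0, -0.8, 0.6]
opening: 0.0909
grasp_force: 0.0
[-0.36238831  0.74696943  0.65442584  0.12268337  2.17821643  1.54884268] [ 0.63735671 -0.13758574  0.30563507] [-0.09710954  0.96412977 -0.1421581  -0.20202621]
time_s: 9.9
tcp_pos: [0.6381, -0.1339, 0.3062]
orientation: [-0.024, 0.969, -0.123, -0.212]
contact_force: [-0.1, 1.4, 1.2]
opening: 0.0913
grasp_force: 0.0
[-0.28736872  0.7498232   0.63830625 -0.0234036   2.18294131  1.52761254] [ 0.63811978 -0.13393982  0.30622437] [-0.02441402  0.96914102 -0.12347907 -0.21194943]
[ 3.47  0.17  7.36  0.05 -0.26  0.12]
```

```bash
cat > kin.py <<'E'
from h import *
from scipy.optimize import least_squares
D=[([-1.37049825,.494133585,1.34605775,0,1.30246152,-.0954964526],[.18213811,-.59751,.19089396]),([-.309,.37748,1.33795,0,1.42675,1.52246],[.57362,-.12065,.26415]),([-3.12885082e-01,2.87190856e-01,1.53318735e+00,0,1.32208154e+00,1.51540447e+00],[0.50557278,-0.10092548,0.24460192]),
([-.30119476,.462632514,1.09451011,0,1.58352534,1.52720402],[.64097516,-.13670695,.30286227]),([-.2926127,.75735405,.6370099,-.01808188,2.18310679,1.52847558],[.63865461,-.1359528,.30163323]),([-.36238831,.74696943,.65442584,.12268337,2.17821643,1.54884268],[.63735671,-.13758574,.30563507]),([-.28736872,.7498232,.63830625,-.0234036,2.18294131,1.52761254],[.63811978,-.13393982,.30622437])]
def fk(q,k):
    d1,a2,d4,L,e,w,a3=k; b=R.from_euler('z',q[0]); A=b*R.from_euler('y',q[1]); F=A*R.from_euler('y',q[2]); F4=F*R.from_euler('z',q[3]); W=F4*R.from_euler('y',q[4])*R.from_euler('z',q[5])
    return W*R.from_euler('z',np.pi/2), A.apply([0,0,a2])+F.apply([a3,0,d4])+W.apply([0,0,L])+F4.apply([0,w,0])+b.apply([0,e,0])+[0,0,d1]
fit=least_squares(lambda k:np.concatenate([fk(q,k)[1]-p for q,p in D]),[.15,.41,.37,.3,.06,0,0],x_scale=.1); K=fit.x
LO=np.array([-2.91,-.82,.22,-1.22,.12,-3.08]);HI=np.array([2.91,2.16,2.67,4.37,2.79,3.08])
def ik(Rt,Pt,q0):
    f=lambda q:np.r_[(fk(q,K)[1]-Pt)*10,(fk(q,K)[0].inv()*Rt).as_rotvec()]
    r=least_squares(f,np.clip(q0,LO+.01,HI-.01),bounds=(LO,HI)); return r.x,np.abs(r.fun).max()
E
python3 - <<'E'
from kin import *
print(K.round(4),np.abs(fit.fun).reshape(-1,3).max(1).round(4))
W=fk(D[5][0],K)[0]; print(W.as_quat()[[3,0,1,2]])
a=pickle.load(open("a.pkl","rb"));j=pickle.load(open("j.pkl","rb"))
A=cv2.cvtColor(a["side"]["frame"],cv2.COLOR_RGB2GRAY).astype(np.float32);J=cv2.cvtColor(j["side"]["frame"],cv2.COLOR_RGB2GRAY).astype(np.float32)
for (x,y,w,h) in((292,192,38,28),(295,170,28,45)):
    print(cv2.phaseCorrelate(A[y:y+h,x:x+w],J[y:y+h,x:x+w],cv2.createHanningWindow((w,h),cv2.CV_32F)))
E
```

```text
[ 0.2566  0.5968  0.3844  0.3752  0.0596 -0.      0.1179] [0.     0.0001 0.     0.     0.     0.     0.    ]
[-0.09710954  0.96412977 -0.1421581  -0.20202621]
((-0.15959223176302473, 0.17798506347054222), 0.9613099877039591)
((-0.15327441793756336, 0.6011909236944568), 0.962047395352964)
```

```bash
cat > plan.py <<'E'
from kin import *
RT=R.from_euler('x',np.pi)*R.from_euler('y',np.radians(-25)); GO=np.array([.015,0,.150])+RT.apply([0,0,.044])
def tool(Rc,Pc): return Rc*RT,Rc.apply(GO)+Pc
def pose(psi,beta,Mz,M=(-.095,0,.165),B=(.537,.237),shift=0.):
    "carton tipped beta at heading psi, mouth point M at height Mz over bowl, shifted along h"
    Rc=R.from_euler('z',np.radians(psi))*R.from_euler('y',-np.radians(beta)); h=-R.from_euler('z',np.radians(psi)).apply([1,0,0])
    Pc=np.array([*B,Mz])+h*shift-Rc.apply(M); return tool(Rc,Pc)
E
python3 - <<'E'
from plan import *
Rc,pc=cart(); q=np.array(D[-1][0])
for n,z in(("pre",None),("grasp",0),("lift",.15),("lift",.25)):
    Rt,Pt=grasp(.11) if n=="pre" else tool(Rc,pc+[0,0,z]); q,e=ik(Rt,Pt,q); print(n,Pt.round(3),q.round(2),round(e,4))
qs=q
for psi in(95,114,130):
    q=qs.copy(); 
    for a in np.linspace(0,1,6)[1:]:
        ps=-14.8+a*(psi+14.8); Rt,Pt=pose(ps,0,.39); P=(1-a)*(pc+[0,0,.25])+a*(np.array([.537,.237,.42])-R.from_euler('z',np.radians(ps)).apply([-.095,0,.165])); Rt,Pt=tool(R.from_euler('z',np.radians(ps)),P); q,e=ik(Rt,Pt,q); 
        if e>.002: print("yaw",psi,a,q.round(2),e)
    print(psi,q.round(2))
    for b,z in((20,.38),(40,.32),(60,.26),(80,.19),(100,.13),(118,.105),(124,.105)):
        Rt,Pt=pose(psi,b,z,shift=-.02); q,e=ik(Rt,Pt,q); W=Pt-Rt.apply([0,0,.3752]); print(b,Pt.round(3),q.round(2),round(e,4),"wrist",W.round(3))
E
```

```text
pre [ 0.638 -0.136  0.224] [-0.29  0.79  0.77 -0.02  2.02  1.53] 0.0
grasp [ 0.593 -0.125  0.124] [-0.3   0.79  1.05 -0.02  1.74  1.53] 0.0
lift [ 0.593 -0.125  0.274] [-0.3   0.68  0.86 -0.02  2.04  1.53] 0.0
lift [ 0.593 -0.125  0.374] [-0.3   0.65  0.67 -0.02  2.26  1.52] 0.0
95 [ 0.67  0.54  0.89 -0.39  1.94  0.49]
20 [0.526 0.361 0.36 ] [ 0.55  0.44  0.99 -0.08  1.75  0.45] 0.0 wrist [0.523 0.394 0.733]
40 [0.526 0.362 0.337] [0.36 0.36 1.21 0.25 1.5  0.27] 0.0 wrist [0.535 0.265 0.699]
60 [0.527 0.35  0.312] [ 0.14  0.36  1.43  0.62  1.37 -0.08] 0.0 wrist [0.546 0.135 0.619]
80 [0.529 0.327 0.27 ] [-0.07  0.49  1.61  0.97  1.39 -0.53] 0.0 wrist [0.556 0.02  0.486]
100 [0.532 0.295 0.23 ] [-0.22  0.74  1.69  1.17  1.56 -0.9 ] 0.0 wrist [ 0.564 -0.066  0.327]
118 [0.535 0.262 0.211] [-0.3   0.99  1.66  1.25  1.8  -1.1 ] 0.0 wrist [ 0.567 -0.111  0.192]
124 [0.536 0.251 0.211] [-0.31  1.06  1.64  1.28  1.88 -1.14] 0.0 wrist [ 0.568 -0.118  0.153]
114 [ 0.73  0.42  1.09 -0.42  1.75  0.26]
20 [0.486 0.351 0.36 ] [ 0.58  0.36  1.12 -0.09  1.68  0.15] 0.0 wrist [0.473 0.381 0.733]
40 
[... 542 characters left out ...]
.088  0.153]
130 [ 0.75  0.31  1.26 -0.44  1.59  0.04]
20 [0.457 0.332 0.36 ] [ 0.58  0.29  1.22 -0.09  1.62 -0.12] 0.0 wrist [0.436 0.358 0.733]
40 [0.456 0.333 0.337] [ 0.36  0.33  1.25  0.25  1.65 -0.33] 0.0 wrist [0.519 0.259 0.699]
60 [0.464 0.324 0.312] [ 0.16  0.45  1.28  0.52  1.74 -0.53] 0.0 wrist [0.603 0.159 0.619]
80 [0.479 0.306 0.27 ] [ 0.02  0.65  1.29  0.72  1.85 -0.71] 0.0 wrist [0.677 0.07  0.486]
100 [0.5   0.282 0.23 ] [-0.08  0.9   1.23  0.88  2.02 -0.83] 0.0 wrist [0.733 0.004 0.327]
118 [0.521 0.257 0.211] [-0.12  1.11  1.14  1.03  2.22 -0.84] 0.0 wrist [ 0.761 -0.03   0.192]
124 [0.528 0.248 0.211] [-0.12  1.17  1.11  1.09  2.28 -0.82] 0.0 wrist [ 0.766 -0.036  0.153]
```

```bash

python3 -m crank '[[[1.2,0.1,2,0,0,0],[2.4,0.2,4,0,0,0],[3.5,0.2,6,0,0,0],[3.5,0.2,7.4,0,0,0],[3.5,0.2,7.4,0,0,0]]]'
python3 - <<'E'
from h import *
print(delta(*grasp(.11)),delta(*grasp(0)))
E
```

```text
time_s: 10.5
tcp_pos: [0.6366, -0.1378, 0.2209]
orientation: [-0.028, 0.968, -0.126, -0.215]
contact_force: [-0.2, -1.0, 0.4]
opening: 0.0915
grasp_force: 0.0
[-0.03 -0.18 -0.34 -0.06  0.07 -0.01] [-1.000e-02 -1.700e-01  1.066e+01 -6.000e-02  7.000e-02 -1.000e-02]
```

```bash

python3 -m crank '[[[0,-0.2,3,0,0,0],[0,-0.2,6,0,0,0],[0,-0.2,8.5,0,0,0],[0,-0.2,10,0,0,0],[0,-0.2,10.6,0,0,0]]]'
python3 -m crank '[[[0,0,0,0,0,0],[0,0,0,0,0,0],[0,0,0,0,0,0],[0,0,0,0,0,0],[0,0,0,0,0,0]]]' 1 45
python3 -m crank '[[[0,0,0,0,0,0],[0,0,0,0,0,0],[0,0,0,0,0,0]]]'
python3 - <<'E'
from plan import *
Rc,pc=cart(); print(delta(*tool(Rc,pc))); R0,P0,s=cur(); print(R0.inv().apply([0,0,.25]))
a=pickle.load(open("a.pkl","rb"));j=snap("k")
A=cv2.cvtColor(a["side"]["frame"],cv2.COLOR_RGB2GRAY).astype(np.float32);J=cv2.cvtColor(j["side"]["frame"],cv2.COLOR_RGB2GRAY).astype(np.float32)
x,y,w,h=292,192,38,28; print(cv2.phaseCorrelate(A[y:y+h,x:x+w],J[y:y+h,x:x+w],cv2.createHanningWindow((w,h),cv2.CV_32F)))
E
```

```text
time_s: 11.0
tcp_pos: [0.5946, -0.1246, 0.1259]
orientation: [-0.028, 0.968, -0.126, -0.214]
contact_force: [-0.2, 0.5, 1.0]
opening: 0.0916
grasp_force: 0.0
time_s: 11.5
tcp_pos: [0.5957, -0.1247, 0.1262]
orientation: [-0.028, 0.968, -0.125, -0.214]
contact_force: [2.4, -2.6, 6.2]
opening: 0.0641
grasp_force: 44.5
time_s: 11.8
tcp_pos: [0.5957, -0.1247, 0.1262]
orientation: [-0.028, 0.968, -0.125, -0.214]
contact_force: [1.3, -0.6, 5.9]
opening: 0.0645
grasp_force: 44.5
[-0.14  0.05  0.26  0.02 -0.09  0.03]
[-1.05288381e-01  1.63831457e-05 -2.26747341e-01]
((-0.1890093133484072, 0.10112264052698983), 1.065163059234619)
```

```bash
python3 - <<'E'
from h import *
Rc,pc=cart(); R0,P0,s=cur(); np.save("rt.npy",(Rc.inv()*R0).as_quat()); np.save("go.npy",Rc.inv().apply(P0-pc)); print(Rc.inv().apply(P0-pc))
E
cat >> plan.py <<'E'
import os
if os.path.exists("rt.npy"): RT=R.from_quat(np.load("rt.npy")); GO=np.load("go.npy")
E
python3 - <<'E'
from plan import *
Rc,pc=cart(); pc=pc.copy(); seq=[("grasp",*tool(Rc,pc)),("lift",*tool(Rc,pc+[0,0,.25]))]
psi=100; rz=lambda d:R.from_euler('z',np.radians(d)); pe=np.array([.537,.237,.42])-rz(psi).apply([1,0,0])*-.02-rz(psi).apply([-.095,0,.165])
for a in(1/3,2/3,1): seq.append((f"yaw{a:.2f}",*tool(rz(-14.79+a*(psi+14.79)),pc+[0,0,.25]+a*(pe-pc-[0,0,.25]))))
for b,z in((40,.34),(80,.20),(100,.14),(110,.115),(118,.115)): seq.append((f"b{b}",*pose(psi,b,z,shift=-.02)))
q=manip.get_state()["q"]
for (n,r,p),(m,r2,p2) in zip(seq,seq[1:]):
    q,e=ik(r2,p2,q); print(m,delta(r2,p2,r,p),"|",p2.round(3),q.round(2),round(e,4))
E
```

```text
[-0.00117843  0.00049326  0.11191163]
lift [-10.53   0.   -22.67   0.     0.     0.  ] | [ 0.596 -0.125  0.376] [-0.29  0.65  0.66 -0.02  2.27  1.52] 0.0
yaw0.33 [ -5.87 -14.58   3.06 -16.11   0.   -34.7 ] | [0.569 0.033 0.373] [ 0.05  0.56  0.83 -0.18  2.15  1.14] 0.0
yaw0.67 [  3.65 -15.52  -1.36 -16.12   0.   -34.7 ] | [0.543 0.191 0.37 ] [ 0.41  0.53  0.9  -0.3   2.04  0.81] 0.0
yaw1.00 [ 11.66  -9.76  -5.07 -16.12   0.   -34.7 ] | [0.517 0.349 0.367] [ 0.72  0.53  0.9  -0.39  1.92  0.44] 0.0
b40 [ 1.41e+00  0.00e+00  1.50e-01 -2.00e-02  4.00e+01  2.00e-02] | [0.515 0.361 0.36 ] [0.36 0.34 1.17 0.26 1.57 0.19] 0.0
b80 [-5.60e+00 -1.00e-02  6.41e+00 -2.00e-02  4.00e+01  2.00e-02] | [0.521 0.324 0.283] [-0.07  0.5   1.55  0.93  1.48 -0.53] 0.0
b100 [-5.27e+00 -0.00e+00 -2.90e-01 -1.00e-02  2.00e+01  1.00e-02] | [0.527 0.292 0.242] [-0.21  0.75  1.62  1.12  1.64 -0.86] 0.0
b110 [-2.43 -0.   -1.24 -0.01 10.    0.  ] | [0.53  0.274 0.221] [-0.26  0.89  1.61  1.17  1.75 -0.99] 0.0
b118 [ 0.02  0.   -1.5  -0.    8.    0.  ] | [0.533 0.259 0.223] [-0.28  0.98  1.59  1.21  1.86 -1.04] 0.0
```

```bash

python3 -m crank '[[[-1,0,-2,0,0,0],[-2,0,-4.5,0,0,0],[-3.2,0,-7,0,0,0],[-4.4,0,-9.5,0,0,0],[-5.5,0,-12,0,0,0]]]'
python3 -m crank '[[[-1.2,0,-2.5,0,0,0],[-2.4,0,-5,0,0,0],[-3.5,0,-7.5,0,0,0],[-4.5,0,-9.7,0,0,0],[-5,0,-10.7,0,0,0]]]'
python3 -m crank '[[[-1.2,-2.9,0.6,-3.2,0,-6.9],[-2.3,-5.8,1.2,-6.4,0,-13.9],[-3.5,-8.7,1.8,-9.7,0,-20.8],[-4.7,-11.6,2.4,-12.9,0,-27.8],[-5.9,-14.6,3.1,-16.1,0,-34.7]]]'
python3 -m crank '[[[0.7,-3.1,-0.3,-3.2,0,-6.9],[1.5,-6.2,-0.5,-6.4,0,-13.9],[2.2,-9.3,-0.8,-9.7,0,-20.8],[2.9,-12.4,-1.1,-12.9,0,-27.8],[3.6,-15.5,-1.4,-16.1,0,-34.7]]]'
python3 -m crank '[[[2.3,-2,-1,-3.2,0,-6.9],[4.6,-4,-2,-6.4,0,-13.9],[7,-5.9,-3,-9.7,0,-20.8],[9.3,-7.8,-4,-12.9,0,-27.8],[11.7,-9.8,-5.1,-16.1,0,-34.7]]]'
python3 -m crank '[[[0,0,0,0,0,0],[0,0,0,0,0,0]]]'
python3 - <<'E'
from plan import *
R0,P0,s=cur(); print(s["q"].round(2),s["opening"],s["grasp_force"])
for b,z in((0,.42),(40,.34)): print(delta(*pose(100,b,z,shift=-.02)))
E
```

```text
time_s: 12.4
tcp_pos: [0.5959, -0.1246, 0.2587]
orientation: [-0.028, 0.968, -0.125, -0.215]
contact_force: [-0.1, 0.1, -2.4]
opening: 0.0642
grasp_force: 44.5
time_s: 12.9
tcp_pos: [0.5963, -0.1247, 0.3776]
orientation: [-0.028, 0.969, -0.125, -0.213]
contact_force: [0.2, 0.3, -1.7]
opening: 0.0642
grasp_force: 44.5
time_s: 13.4
tcp_pos: [0.5683, 0.0346, 0.3716]
orientation: [0.044, 0.955, 0.202, -0.212]
contact_force: [1.2, -0.3, -2.2]
opening: 0.0639
grasp_force: 44.5
time_s: 13.9
tcp_pos: [0.5417, 0.1924, 0.3693]
orientation: [0.11, 0.836, 0.504, -0.186]
contact_force: [-0.1, -0.4, -2.6]
opening: 0.0647
grasp_force: 44.5
time_s: 14.4
tcp_pos: [0.5156, 0.3511, 0.3663]
orientation: [0.164, 0.625, 0.75, -0.139]
contact_force: [0.7, 0.2, -2.5]
opening: 0.0643
grasp_force: 44.5
time_s: 14.6
tcp_pos: [0.5156, 0.3503, 0.3666]
orientation: [0.164, 0.627, 0.749, -0.139]
contact_force: [-0.2, -1.3, -2.0]
opening: 0.0643
grasp_force: 44.5
[ 0.72  0.53  0.9  -0.39  1.92  0.44] 0.06432291029795467 44.51204717159271
[-0.15  0.09  0.03 -0.14 -0.03  0.08]
[ 1.26  0.1   0.18 -0.18 39.97  0.05]
```

```bash

python3 -m crank '[[[0.3,0,0,0,8,0],[0.5,0,0,0,16,0],[0.8,0,0.1,0,24,0],[1,0,0.1,0,32,0],[1.3,0.1,0.2,0,40,0]]]'
python3 -m crank '[[[-1.1,0,1.3,0,8,0],[-2.2,0,2.6,0,16,0],[-3.4,0,3.8,0,24,0],[-4.5,0,5.1,0,32,0],[-5.6,0,6.4,0,40,0]]]'
python3 -m crank '[[[-1.8,0,-0.1,0,7,0],[-3.5,0,-0.2,0,14,0],[-5.3,0,-0.3,0,20,0],[-5.3,0,-0.3,0,20,0],[-5.3,0,-0.3,0,20,0]]]'
python3 - <<'E'
from plan import *
R0,P0,s=cur(); print(s["q"].round(2),s["opening"],s["contact_force"])
for b,z in((100,.14),(110,.115),(118,.115)): print(delta(*pose(100,b,z,shift=-.02)))
o=snap("l"); Rc=R0*RT.inv(); pc=P0-Rc.apply(GO); t=.95
Q=np.array([[-.0535-.0735*np.sin(t)-.003*np.cos(t),0,.125+.0735*np.cos(t)]]); tw=Rc.apply(Q)+pc; tip=Rc.apply([-.1243,0,.1756])+pc; print("tab",tw,"tip",tip)
for n in o:
    p=proj(o[n],tw)[0]; x0,y0=(p-22).astype(int); f=o[n]["frame"][y0:y0+44,x0:x0+44]; h=cv2.cvtColor(f,cv2.COLOR_RGB2HSV).astype(int)
    m=((h[...,0]>=4)&(h[...,0]<=30)&(h[...,1]>150)&(h[...,2]>100)).astype(np.uint8); k,l,st,ce=cv2.connectedComponentsWithStats(m); print(n,p,[(c+[x0,y0],a[4]) for c,a in zip(ce[1:],st[1:]) if a[4]>4])
x=o["side"]["frame"][170:320,250:400,::-1]; y=o["top"]["frame"][130:280,190:340,::-1]
cv2.imwrite("pics/l.png",np.hstack([cv2.resize(x,(400,400)),cv2.resize(y,(400,400))]))
E
```

```text
time_s: 15.1
tcp_pos: [0.5161, 0.3596, 0.361]
orientation: [-0.103, 0.638, 0.758, 0.087]
contact_force: [-0.3, 0.4, -3.2]
opening: 0.0643
grasp_force: 44.5
time_s: 15.6
tcp_pos: [0.5229, 0.3218, 0.2839]
orientation: [-0.355, 0.571, 0.677, 0.3]
contact_force: [-0.3, 0.5, -3.9]
opening: 0.0644
grasp_force: 44.5
time_s: 16.1
tcp_pos: [0.5278, 0.2907, 0.2411]
orientation: [-0.467, 0.511, 0.606, 0.391]
contact_force: [-0.7, 0.8, -1.3]
opening: 0.0643
grasp_force: 44.5
[-0.21  0.75  1.62  1.11  1.64 -0.86] 0.06427009081156908 [-0.71779602  0.84062625 -1.25864565]
[ 0.09 -0.08  0.13  0.03  0.01 -0.3 ]
[-2.34 -0.07 -1.1   0.05 10.01 -0.3 ]
[-2.59 -0.06 -2.58  0.07 18.01 -0.29]
tab [[0.53377002 0.25593856 0.11927664]] tip [0.53476993 0.24990092 0.1087874 ]
side [319.12194397 254.80843277] []
top [255.33265529 208.49492763] []
```

View pics/l.png

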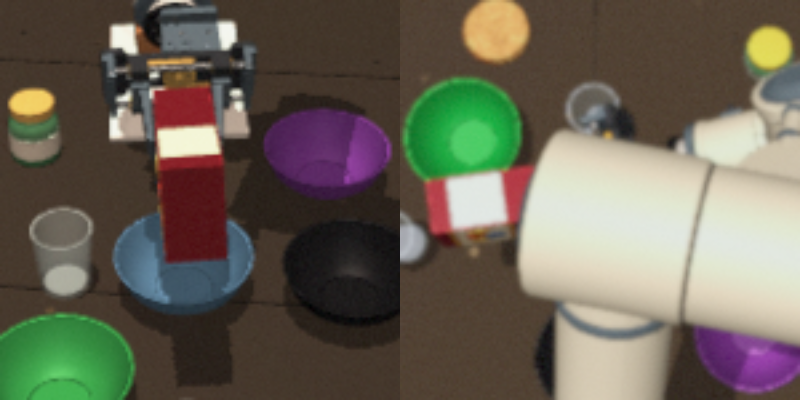

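The carton (crop 190,190) is tipped to 100° with its mouth hidden above the blue bowl (185,260). Everything else is clear, so I'll tip further.

```bash

python3 -m crank '[[[-0.8,0,-0.4,0,3.5,0],[-1.6,0,-0.8,0,7,0],[-2.4,0,-1.2,0,10,0],[-2.4,0,-1.6,0,13,0],[-2.5,0,-2,0,15,0]]]'
python3 -m crank '[[[0,0,-0.3,0,1.5,0],[0,0,-0.6,0,3,0],[0,0,-0.6,0,3,0],[0,0,-0.6,0,3,0],[0,0,-0.6,0,3,0]]]'
python3 -m crank '[[[0,0,0,0,0,0],[0,0,0,0,0,0],[0,0,0,0,0,0],[0,0,0,0,0,0],[0,0,0,0,0,0]]]'
python3 -m crank '[[[0,0,-0.4,0,2,0],[0,0,-0.8,0,4,0],[0,0,-0.8,0,4,0],[0,0,-0.8,0,4,0],[0,0,-0.8,0,4,0]]]'
python3 -m crank '[[[0,0,0,0,0,0],[0,0,0,0,0,0],[0,0,0,0,0,0],[0,0,0,0,0,0],[0,0,0,0,0,0]]]'
python3 - <<'E'
from plan import *
o=snap("m"); F=[]
for i in range(8): F.append(manip.get_state()["contact_force"]); manip.capture("side")
print(np.mean(F,0), manip.get_state()["time_s"]); R0,P0,s=cur(); print(s["q"].round(2)); print(delta(*pose(100,100,.15,shift=-.02)))
a=pickle.load(open("l.pkl","rb"))
for n,box in(("side",(285,240,355,300)),("top",(235,180,300,240))):
    d=np.abs(o[n]["frame"].astype(int)-a[n]["frame"]).sum(2); x0,y0,x1,y1=box; h=cv2.cvtColor(o[n]["frame"],cv2.COLOR_RGB2HSV)[y0:y1,x0:x1]
    m=((h[...,0]<90)|(h[...,0]>130))&(h[...,1]>90)&(h[...,2]>70); k,l,st,ce=cv2.connectedComponentsWithStats(m.astype(np.uint8)); print(n,[(c.round()+[x0,y0],int(s[4])) for c,s in zip(ce[1:],st[1:]) if s[4]>5])
E
```

```text
time_s: 16.7
tcp_pos: [0.5317, 0.2667, 0.224]
orientation: [0.543, -0.453, -0.541, -0.455]
contact_force: [1.1, 0.1, -1.7]
opening: 0.0643
grasp_force: 44.5
time_s: 17.2
tcp_pos: [0.5327, 0.2606, 0.223]
orientation: [0.557, -0.442, -0.527, -0.466]
contact_force: [0.2, 0.1, -1.4]
opening: 0.0644
grasp_force: 44.5
time_s: 17.7
tcp_pos: [0.5327, 0.2604, 0.2227]
orientation: [0.557, -0.442, -0.526, -0.466]
contact_force: [-0.3, -0.4, -1.4]
opening: 0.064
grasp_force: 44.5
time_s: 18.2
tcp_pos: [0.5341, 0.2526, 0.2222]
orientation: [0.575, -0.426, -0.506, -0.481]
contact_force: [-0.4, 0.3, -1.7]
opening: 0.0641
grasp_force: 44.5
time_s: 18.7
tcp_pos: [0.5341, 0.2526, 0.2223]
orientation: [0.575, -0.426, -0.506, -0.482]
contact_force: [0.3, -0.3, -1.6]
opening: 0.0641
grasp_force: 44.5
[-0.02578123 -0.08890275 -1.8599893 ] 19.2
[-0.29  1.03  1.58  1.23  1.91 -1.06]
[  2.41  -0.04   4.35  -0.03 -22.06  -0.13]
side [(array([321., 245.]), 295), (array([291., 246.]), 10), (array([319., 269.]), 295), (array([288., 267.]), 13), (array([291., 275.]), 17), (array([293., 293.]), 176), (array([286., 286.]), 8), (array([297., 291.]), 6)]
top [(array([259., 198.]), 690), (array([238., 213.]), 20), (array([269., 216.]), 19), (array([245., 233.]), 197), (array([267., 237.]), 32)]
```

```bash
python3 - <<'E'
from plan import *
Rc,pc=cart(); rz=lambda d:R.from_euler('z',np.radians(d)); psi=100; pe=np.array([.537,.237,.42])-rz(psi).apply([1,0,0])*-.02-rz(psi).apply([-.095,0,.165])
R0,P0,s=cur(); seq=[("now",R0,P0)]+[(f"b{b}",*pose(100,b,z,shift=-.02)) for b,z in((82,.21),(42,.34),(0,.42))]
for a in(2/3,1/3,0): seq.append((f"yaw{a:.2f}",*tool(rz(-14.79+a*(psi+14.79)),pc+[0,0,.25]+a*(pe-pc-[0,0,.25]))))
q=s["q"]
for (n,r,p),(m,r2,p2) in zip(seq,seq[1:]): q,e=ik(r2,p2,q); print(m,delta(r2,p2,r,p),q.round(2),round(e,4))
E
```

```text
b82 [ 6.400e+00 -5.000e-02  7.840e+00 -4.000e-02 -4.006e+01 -1.300e-01] [-0.08  0.5   1.55  0.95  1.51 -0.54] 0.0
b42 [ 7.85e+00  0.00e+00 -3.60e-01  2.00e-02 -4.00e+01 -2.00e-02] [0.34 0.34 1.18 0.29 1.57 0.17] 0.0
b0 [-9.9e-01 -0.0e+00 -6.8e-01  2.0e-02 -4.2e+01 -2.0e-02] [ 0.72  0.53  0.9  -0.39  1.92  0.44] 0.0
yaw0.67 [-14.66  -0.21   6.47  16.12  -0.    34.7 ] [ 0.41  0.53  0.9  -0.3   2.04  0.81] 0.0
yaw0.33 [-11.61   9.78   5.05  16.12  -0.    34.7 ] [ 0.05  0.56  0.83 -0.18  2.15  1.14] 0.0
yaw0.00 [-3.61 15.54  1.34 16.12 -0.   34.7 ] [-0.29  0.65  0.66 -0.02  2.27  1.52] 0.0
```

```bash

python3 -m crank '[[[1.3,0,1.6,0,-8,0],[2.6,0,3.1,0,-16,0],[3.8,0,4.7,0,-24,0],[5.1,0,6.3,0,-32,0],[6.4,0,7.8,0,-40,0]]]'
python3 -m crank '[[[1.6,0,-0.1,0,-8,0],[3.1,0,-0.1,0,-16,0],[4.7,0,-0.2,0,-24,0],[6.3,0,-0.3,0,-32,0],[7.9,0,-0.4,0,-40,0]]]'
python3 -m crank '[[[-0.2,0,-0.1,0,-8.4,0],[-0.4,0,-0.3,0,-16.8,0],[-0.6,0,-0.4,0,-25.2,0],[-0.8,0,-0.5,0,-33.6,0],[-1,0,-0.7,0,-42,0]]]'
python3 -m crank '[[[-2.9,0,1.3,3.2,0,6.9],[-5.9,-0.1,2.6,6.4,0,13.9],[-8.8,-0.1,3.9,9.7,0,20.8],[-11.7,-0.2,5.2,12.9,0,27.8],[-14.7,-0.2,6.5,16.1,0,34.7]]]'
python3 -m crank '[[[-2.3,2,1,3.2,0,6.9],[-4.6,3.9,2,6.4,0,13.9],[-7,5.9,3,9.7,0,20.8],[-9.3,7.8,4,12.9,0,27.8],[-11.6,9.8,5.1,16.1,0,34.7]]]'
python3 -m crank '[[[-0.7,3.1,0.3,3.2,0,6.9],[-1.4,6.2,0.5,6.4,0,13.9],[-2.2,9.3,0.8,9.7,0,20.8],[-2.9,12.4,1.1,12.9,0,27.8],[-3.6,15.5,1.3,16.1,0,34.7]]]'
python3 -m crank '[[[0,0,0,0,0,0],[0,0,0,0,0,0]]]'
python3 - <<'E'
from plan import *
F=[]
for i in range(6): F.append(manip.get_state()["contact_force"]); manip.capture("side")
o=snap("n"); print(np.mean(F,0)); Rc,pc=cart(); print(delta(*tool(Rc,pc+[0,0,.25])),delta(*tool(Rc,pc)))
a=pickle.load(open("a.pkl","rb"))
for n,box in(("top",(240,188,288,234)),("side",(290,250,348,292))):
    x0,y0,x1,y1=box; f=o[n]["frame"][y0:y1,x0:x1]; d=np.abs(f.astype(int)-a[n]["frame"][y0:y1,x0:x1]).sum(2)
    m=(d>80).astype(np.uint8); k,l,st,ce=cv2.connectedComponentsWithStats(m); print(n,[((c.round(1)+[x0,y0]).tolist(),s.tolist()) for c,s in zip(ce[1:],st[1:]) if s[4]>4])
    if n=="top":
        v,u=np.nonzero(m); 
        for r in range(v.min(),v.max()+1): print(" ".join("%x%x%x"%tuple(f[r,c]//16) if m[r,c] else "..." for c in range(u.min(),u.max()+1)))
E
```

```text
time_s: 19.7
tcp_pos: [0.5223, 0.3209, 0.2967]
orientation: [-0.364, 0.566, 0.673, 0.306]
contact_force: [-0.1, 0.2, -2.0]
opening: 0.0643
grasp_force: 44.5
time_s: 20.2
tcp_pos: [0.5153, 0.3597, 0.366]
orientation: [-0.112, 0.637, 0.757, 0.095]
contact_force: [0.3, 0.8, -2.4]
opening: 0.0642
grasp_force: 44.5
time_s: 20.7
tcp_pos: [0.517, 0.3488, 0.3687]
orientation: [0.167, 0.627, 0.748, -0.14]
contact_force: [1.7, -0.4, -2.6]
opening: 0.0646
grasp_force: 44.5
time_s: 21.2
tcp_pos: [0.543, 0.1889, 0.3702]
orientation: [0.109, 0.839, 0.499, -0.187]
contact_force: [1.1, -0.5, -1.7]
opening: 0.0642
grasp_force: 44.5
time_s: 21.7
tcp_pos: [0.5696, 0.0308, 0.3729]
orientation: [0.043, 0.956, 0.196, -0.212]
contact_force: [0.7, 0.2, -2.0]
opening: 0.0643
grasp_force: 44.5
time_s: 22.2
tcp_pos: [0.5964, -0.1267, 0.3759]
orientation: [-0.029, 0.968, -0.128, -0.215]
contact_force: [1.0, 0.1, -1.8]
opening: 0.0645
grasp_force: 44.5
time_s: 22.4
tcp_pos: [0.5963, -0.1265, 0.3757]
orientation: [-0.028, 0.968, -0.126, -0.215]
contact_force: [0.3, 0.5, -2.1]
opening: 0.0643
grasp_force: 44.5
[ 0
[... 7806 characters left out ...]
c dec dec dec dec ded dec ded ded ded ded ded ded ded ded ded ded ded ded ded ded ded ded ded ded ded
666 aa9 ddb ddc ddc ddc ddc ddc ddc ddc ddc ddc ddc dec ddc ddc dec dec dec dec dec dec dec dec dec dec dec dec dec dec ded dec ded ded ded ded ded ded ded ded ded ded ded ded ded ded
776 bb9 ddb ddc ddc ddc ddc ddc ddc ddc ddc ddc ddc ddc ddc ddc ddc dec dec dec dec dec dec dec dec dec dec dec dec dec dec dec dec dec ded ded ded ded ded ded ded ded ded ded ded ded
887 bba ddb ddc ddc ddc ddc ddc ddc ddc ddc ddc ddc ddc ddc ddc ddc ddc ddc ddc dec dec dec dec dec dec dec dec dec dec dec dec dec dec dec dec ded ded ded ded ded ded ded ded ded ded
side [([319.0, 275.1], [18, 16, 21, 18, 281])]
```

The side view shows one 281 px cluster in the bowl, about six 7 px balls, and the lifted weight of 1.74 N matches an empty carton. I'll lower it back to its old spot.

```bash

python3 -m crank '[[[1.5,0,3.2,0,0,0],[3,0,6.5,0,0,0],[4.5,0,9.8,0,0,0],[6,0,13,0,0,0],[6.9,0,15,0,0,0]]]'
python3 -m crank '[[[1,0,2.2,0,0,0],[2,0,4.3,0,0,0],[2.8,0,6,0,0,0],[3.2,0,6.9,0,0,0],[3.3,0,7.1,0,0,0]]]'
python3 -m crank '[[[0,0,0,0,0,0],[0,0,0,0,0,0]]]'
python3 - <<'E'
from plan import *
Rc,pc=cart(); print(delta(*tool(Rc,pc)),cur()[2]["contact_force"])
E
```

```text
time_s: 23.3
tcp_pos: [0.5949, -0.1247, 0.2086]
orientation: [-0.028, 0.968, -0.125, -0.216]
contact_force: [0.6, -0.1, -1.7]
opening: 0.0643
grasp_force: 44.5
time_s: 23.8
tcp_pos: [0.5953, -0.1249, 0.1321]
orientation: [-0.028, 0.968, -0.125, -0.215]
contact_force: [-0.1, -0.4, -0.9]
opening: 0.0644
grasp_force: 44.5
time_s: 24.0
tcp_pos: [0.5963, -0.1254, 0.1338]
orientation: [-0.028, 0.968, -0.125, -0.214]
contact_force: [0.1, -1.3, -2.1]
opening: 0.0645
grasp_force: 44.5
[ 0.26 -0.05  0.72 -0.    0.    0.01] [ 0.05134092 -1.28182263 -2.120018  ]
```

```bash

python3 -m crank '[[[0.1,0,0.2,0,0,0],[0.2,0,0.4,0,0,0],[0.3,0,0.6,0,0,0],[0.3,0,0.7,0,0,0],[0.3,0,0.7,0,0,0]]]'
python3 -m crank '[[[0,0,0,0,0,0],[0,0,0,0,0,0]]]'
```

```text
time_s: 24.5
tcp_pos: [0.5959, -0.1254, 0.1261]
orientation: [-0.028, 0.968, -0.125, -0.214]
contact_force: [0.2, -1.5, 10.5]
opening: 0.0643
grasp_force: 44.6
time_s: 24.7
tcp_pos: [0.5959, -0.1255, 0.1261]
orientation: [-0.028, 0.968, -0.125, -0.214]
contact_force: [1.2, -1.7, 9.1]
opening: 0.0643
grasp_force: 44.6
```

Contact is about 10 N, so the carton stands on the board. I'll back off a hair, release it, and withdraw along the tool axis.

```bash

python3 -m crank '[[[0,0,-0.05,0,0,0],[0,0,-0.05,0,0,0],[0,0,-0.05,0,0,0],[0,0,-0.05,0,0,0],[0,0,-0.05,0,0,0]]]' -1
python3 -m crank '[[[0,0,0,0,0,0],[0,0,0,0,0,0],[0,0,0,0,0,0],[0,0,0,0,0,0],[0,0,0,0,0,0]]]'
python3 -m crank '[[[0,0,-1.5,0,0,0],[0,0,-4,0,0,0],[0,0,-7,0,0,0],[0,0,-11,0,0,0],[0,0,-15,0,0,0]]]'
python3 -m crank '[[[-3,4,-5,0,0,0],[-4,8,-8,0,0,0],[-4,12,-8,0,0,0],[-4,16,-8,0,0,0],[-4,20,-8,0,0,0]]]'
python3 - <<'E'
from h import *
R0,P0,s=cur(); print(P0,s["q"].round(2))
o=snap("p");a=pickle.load(open("a.pkl","rb"));i=pickle.load(open("h.pkl","rb"))
A=cv2.cvtColor(i["side"]["frame"],cv2.COLOR_RGB2GRAY).astype(np.float32);J=cv2.cvtColor(o["side"]["frame"],cv2.COLOR_RGB2GRAY).astype(np.float32)
for x,y,w,h in((292,192,38,28),(295,170,28,45)): print(cv2.phaseCorrelate(A[y:y+h,x:x+w],J[y:y+h,x:x+w],cv2.createHanningWindow((w,h),cv2.CV_32F)))
for nm,q in(("before",i),("now",o)):
  h=cv2.cvtColor(q["side"]["frame"][160:200,325:360],cv2.COLOR_RGB2HSV).astype(int); m=((h[...,0]>=4)&(h[...,0]<=30)&(h[...,1]>150)&(h[...,2]>100)).astype(np.uint8)
  k,l,st,ce=cv2.connectedComponentsWithStats(m); j=1+np.argmax(st[1:,4]); print("tab",nm,ce[j]+[325,160],st[j])
def blob(n,box,ch):
    x0,y0,x1,y1=box; f=o[n]["frame"][y0:y1,x0:x1]; d=np.abs(f.astype(int)-a[n]["frame"][y0:y1,x0:x1]).sum(2); m=(d>80).astype(np.uint8)
    k,l,st,ce=cv2.connectedComponentsWithStats(m); print(n,[((c.round(1)+[x0,y0]).tolist(),s.tolist()) for c,s in zip(ce[1:],st[1:]) if s[4]>4])
blob("top",(236,183,292,238),0); blob("side",(290,250,348,292),0); blob("side",(200,180,640,360),0)
E
```

```text
time_s: 25.2
tcp_pos: [0.5956, -0.1253, 0.1256]
orientation: [-0.028, 0.968, -0.125, -0.215]
contact_force: [1.0, 0.4, -0.4]
opening: 0.0909
grasp_force: 0.0
time_s: 25.7
tcp_pos: [0.5957, -0.1253, 0.1257]
orientation: [-0.028, 0.968, -0.125, -0.215]
contact_force: [0.3, 0.5, -0.2]
opening: 0.0911
grasp_force: 0.0
time_s: 26.2
tcp_pos: [0.6571, -0.1414, 0.2631]
orientation: [-0.028, 0.968, -0.125, -0.215]
contact_force: [1.3, -0.7, -0.6]
opening: 0.0909
grasp_force: 0.0
time_s: 26.7
tcp_pos: [0.6029, -0.3364, 0.3518]
orientation: [-0.028, 0.968, -0.126, -0.214]
contact_force: [0.1, 0.3, -1.4]
opening: 0.0914
grasp_force: 0.0
[ 0.60291856 -0.33644719  0.35176609] [-0.53  0.83  0.35 -0.16  2.37  1.2 ]
((0.1408661746593829, 0.1716283610319813), 0.93676487326622)
((0.1077396479792192, 0.8006277127685415), 0.9942925156487359)
tab before [340.9375     179.72916667] [11 16 11  8 48]
tab now [340.69565217 179.56521739] [11 16 10  8 46]
top [([264.0, 211.5], [19, 20, 19, 18, 223])]
side [([319.0, 275.1], [18, 16, 21, 18, 281])]
side [([333.9, 186.8], [125, 0, 19, 17, 185]), ([460.6, 206.5], [209, 0, 101, 70, 3403]), ([520.7, 190.1], [311, 0, 20, 24, 349]), ([443.0, 205.1], [235, 20, 20, 12, 100]), ([335.4, 212.7], [124, 22, 20, 19, 226]), ([468.1, 210.9], [258, 22, 20, 17, 57]), ([375.0, 225.4], [152, 30, 45, 29, 676]), ([378.4, 212.6], [176, 32, 7, 3, 9]), ([507.5, 240.1], [303, 51, 11, 17, 126]), ([469.7, 257.2], [248, 69, 42, 18, 436]), ([464.0, 264.2], [245, 75, 39, 16, 79]), ([319.0, 275.1], [108, 86, 21, 18, 281])]
```

```bash
python3 - <<'E'
from h import *
o=pickle.load(open("p.pkl","rb"))
for n,(x0,y0,x1,y1) in(("top",(253,202,276,222)),("side",(306,264,332,286))):
    for r in o[n]["frame"][y0:y1,x0:x1]: print(" ".join("%x%x%x"%tuple(p//16) for p in r))
    print()
E
```

```text
589 58a 68a 58a 68a 69a 69a 78a 889 989 889 78a 69a 69a 69a 69a 69a 68a 68a 68a 68a 58a 589
589 58a 68a 68a 69a 69a 789 978 b77 b66 a66 867 689 69a 69a 69b 69a 69a 68a 68a 68a 68a 58a
589 68a 68a 68a 69a 78a 978 b55 c43 c31 c32 a45 778 79b 7ab 7ab 69b 69a 69a 69a 68a 68a 58a
58a 58a 68a 68a 68a 789 967 c44 d43 d31 c20 a33 867 68a 7ac 7ac 7ab 79b 69a 69a 68a 68a 68a
58a 68a 68a 68a 68a 789 978 c66 d76 d65 c32 a33 866 78a 7ac 8ac 9ab 9ab 99a 789 68a 68a 68a
68a 68a 68a 78a 789 889 989 b98 da8 c97 b64 944 777 79a 8ab aaa ba9 ca7 b97 a87 788 68a 68a
58a 68a 789 968 a56 b56 a66 a87 ca8 ba8 a85 976 889 89a 9ab ba8 db6 db5 db5 c95 987 689 68a
68a 789 978 b55 c22 c21 b33 a54 976 a96 b95 ca5 b97 aa9 aa9 cb8 dc9 dc8 db5 ca4 a85 778 58a
68a 789 a77 c53 d30 d20 c21 a33 a74 c95 db4 db4 db5 ca6 ba7 cb9 ddb dda db7 ca4 a85 778 68a
68a 789 a66 c53 d41 c41 c31 a42 a73 da4 dc4 dc4 db4 ca4 b95 ba8 cca dca ca6 b95 876 678 68a
58a 689 867 b54 c42 c41 b42 953 a85 db5 dc5 dc4 db4 ca4 a85 987 ba8 ba7 a97 988 789 589 68a
68a 68a 779 867 a55 a44 845 866 998 cb8 db5 db4 ca4 b94 a85 a86 a96 a96 988 89a 69a 68a 
[... 2328 characters left out ...]
 622 a22 c22 e42 e74 e74 d42 b22 634 445 875 666 247 247 246 235 467 589 589
689 589 579 456 444 654 655 644 932 b22 d63 d63 d42 b22 921 534 344 444 345 236 235 134 245 578 589 579
578 578 689 578 467 467 467 567 844 a42 b52 b32 a22 922 832 556 455 333 234 124 234 245 468 578 578 568
345 467 579 578 578 579 68a 68a 667 853 843 822 823 722 755 789 578 456 356 345 356 467 689 578 345 234
234 234 233 345 467 578 578 578 567 556 545 545 545 545 556 578 579 579 568 467 467 345 234 234 234 234
233 234 234 234 234 234 234 234 234 345 356 356 345 356 356 356 344 234 234 234 234 234 234 234 234 233
223 233 233 234 234 234 234 234 234 234 234 234 234 234 234 234 234 234 234 234 233 234 233 233 233 222
```

The bowl shows six balls: red ×2, gold ×3 and a dark-blue one. The carton stands upright in its old place with the flap out, and the robot is clear. Handing in.

```bash
python3 -c "
from station import manip
print(manip.close_job())"
```

```text
the job is handed in; nothing more can be done
None
```

The job is handed in at about 27 s of the 67 s allowed: the spout is out to its stop, all six chocolates appear to be in the blue bowl by the last images, and the carton stands upright on the board where it began.

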